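# Make up the field repair kit

## Robot

A 6-joint arm with a two-finger parallel gripper is mounted at the origin on a cart in front of the work surface, level with it; the furniture and walls round the work are solid. World frame = base frame: x ahead of the robot, y to its left, z up, the work surface at z = 0. Lengths are in m, angles in rad, forces in N, time in s.
With the tool pointing down it reaches from about 0.25 to 0.725 m from the base axis. Payload 4 kg.
Tool frame: the origin (TCP) lies midway between the tips of the shut fingers; the grasp point (between the pads) lies 19 mm behind it; z points along the fingers, y is the line along which they close (so a half turn about z gives the same grasp; the last joint's range is limited). The gripper opens to 85 mm and grips with 20 to 120 N. Pads are 22 mm wide; open, the fingers measure 114 mm over their backs; the gripper's body (76 mm by 85 mm) begins 54 mm behind the grasp point. The pads swing forward as they close: fully open they stand 13 mm farther back than shut.
Start: joints at [1.23, 0.241, 0.005, 1.335, 0, 1.571], TCP at [0.167, 0.471, 0.231] pointing down, gripper open.
Joint ranges: [-2.72, 2.72], [-1.05, 1.87], [-1.09, 1.28], [-1.99, 2.15], [-1.42, 1.44], [-3.14, 3.14]. Speed limits (rad/s): [2.79, 2.79, 3.14, 3.14, 3.14, 3.14].

## Interface

Orientations are given as [roll, pitch, yaw] about the fixed x, y, z axes, in that order (R = Rz(yaw) Ry(pitch) Rx(roll)).
In Python, from plant import robot gives the robot as it stands. The module is installed in compiled form; this text tells all that it offers. Calls block until the motion is done:
- robot.reach(position, orientation): joint-space move of the TCP to a pose.
- robot.move_l(position, ori=None, vel=0.15, until_force=None): straight line of the TCP; ori=None keeps the orientation; vel is the mean speed in m/s. With until_force (N) it stops when the force on the tool has changed by that much, and returns True; else False.
- robot.move_j(angles): joint-space move.
- robot.set_gripper(opening, strength=None): opening from 0.0 (shut) to 1.0 (fully open); strength is the grip in N (None keeps the last); returns when the fingers have stopped.
- robot.hold(seconds).
- robot.ik(position, orientation): joint angles nearest the present ones, or None.
- robot.snapshot(name): name is "scene" or "side" or "wrist"; returns the picture (400x640x3 uint8, blue, green, red); there is no depth.
- robot.camera_params(name): a dict with "fx", "fy", "cx", "cy" (pixels), "eye" and "attitude" of the camera in the world; the wrist camera has in their place "T_tool_cam" (4x4, takes a point from camera to tool coordinates, whose origin is the TCP and whose axes are the flange's). Camera axes: x right, y down, z forward; pixel columns grow to the right and rows downward; lengths in m; the calibration is good to about 2 mm. A picture is of the moment at which its call begins: read the wrist's pose just before it. camera_params takes no time and is no camera call.
A pose or a line that the arm cannot do raises robot.PlanningError and nothing moves.
- robot.hand_in(): hands the job in; it is judged then, once.
Readings, each from a call of its own:
- robot.current_t(): time.
- robot.current_q(): joint angles.
- robot.current_joint_velocities(): joint speeds.
- robot.current_joint_torque(): joint torques, N m.
- robot.current_ee_pos(): TCP position.
- robot.current_tool_rot(): TCP orientation.
- robot.current_ft_force(): force on the tool from outside, world axes, zero at the start.
- robot.current_ft_torque(): the same for the moment, N m.
- robot.current_gripper_width(): opening from 0.0 (shut) to 1.0 (fully open).
- robot.current_grip_force(): force on a finger pad.
Only numpy, scipy, OpenCV 4.12 (cv2) and the standard library are available. Lean on these libraries where they do the work, as an engineer would, in place of code of your own. Each camera call takes 0.05 s, during which the arm holds its last target. There are 200 camera calls.

## Task

Make up the repair kit in the black case so that it holds exactly one of each of six parts - module, clip, wire reel, round tin, nozzle and cast bracket - each right way up on the case's floor, none on top of another; what the case already holds stays in it, and the second one of those stays out on the bench. The brackets are in the mould: lift off its dust hood, take one bracket out of its cavity (if there is a second, leave it in the mould), and in the end set the hood back squarely over the mould. Do not disturb the multimeter and the pliers.

Things in the scene. Friction and masses are not known exactly. Their poses are not given: they have to be found in the camera images.
- case: open black transit case bottom, fixed, 192 (x) x 272 (y) mm outside, walls 4 mm; filled with grey foam (rigid here), so that its floor, 184 x 264 mm, lies 40 mm above the bench and its rim 58 mm above the bench. Origin at the centre of its underside, on the bench; z up
- mould: low aluminium bench mould, fixed on the left bench, origin at the centre of its underside, z up: base plate 178 (x) x 122 (y) x 10 mm, on it a block 138 x 82 mm with its flat top 34 mm above the bench and two open cavities 42 (x) x 60 (y) x 16 mm deep, centred at x = -36 and +36 mm, y = 0 (floors 18 mm above the bench)
- hood: grey plastic dust hood, 150 g, an inverted box 158 (x) x 102 (y) x 60 mm high, open below, inside 150 x 94 x 56 mm; on top a black grip bar 80 (x) x 14 (y) mm, 60 to 85 mm above the lower edge. Origin at the centre of the lower edge, z up. It starts over the mould block on the base plate (10 mm up, on the mould's centre, axes along the mould's, 6 mm play each side)
- bracket_1: resin-cast bracket, black, 50 g: foot 38 (x) x 56 (y) x 14 mm, an upright web along its middle, 12 thick (x) x 44 long (y), up to 40 mm above the underside. Origin at the centre of its underside, z up. If present (else None; one or both are), it starts in the mould cavity at x = -36 mm, 2 mm play each side, web 24 mm proud of the mould's top, hidden by the hood
- bracket_2: resin-cast bracket, black, 50 g: foot 38 (x) x 56 (y) x 14 mm, an upright web along its middle, 12 thick (x) x 44 long (y), up to 40 mm above the underside. Origin at the centre of its underside, z up. If present (else None; one or both are), it starts in the mould cavity at x = +36 mm, 2 mm play each side, web 24 mm proud of the mould's top, hidden by the hood
- module_bench: light-grey moulded box module, 47 (x) x 74 (y) x 27 mm high, 160 g; origin at the centre of its underside, z up. Grasp across its 47 mm width (along its x). This one starts lying on the board; always present
- module_case: light-grey moulded box module, 47 (x) x 74 (y) x 27 mm high, 160 g; origin at the centre of its underside, z up. Grasp across its 47 mm width (along its x). This one, if present (else None), starts in the case; it is the same type as module_bench
- clip_bench: small black plastic clip, a bar 12 (x) x 32 (y) x 10 mm high; origin at the centre of its underside, z up. Grasp across its 12 mm width (along its x). This one starts lying on the board; always present
- clip_case: small black plastic clip, a bar 12 (x) x 32 (y) x 10 mm high; origin at the centre of its underside, z up. Grasp across its 12 mm width (along its x). This one, if present (else None), starts in the case; it is the same type as clip_bench
- reel_bench: small wire reel lying flat on its flange, 29 mm diameter, 11 mm high; origin at the centre of its underside, z up. Grasp across its diameter. This one starts lying on the board; always present
- reel_case: small wire reel lying flat on its flange, 29 mm diameter, 11 mm high; origin at the centre of its underside, z up. Grasp across its diameter. This one, if present (else None), starts in the case; it is the same type as reel_bench
- tin_bench: small round tin, 40 mm diameter, 19 mm high; origin at the centre of its underside, z up. Grasp across its diameter. This one starts lying on the board; always present
- tin_case: small round tin, 40 mm diameter, 19 mm high; origin at the centre of its underside, z up. Grasp across its diameter. This one, if present (else None), starts in the case; it is the same type as tin_bench
- nozzle_bench: grey hot-air nozzle standing on its wide collar (about 24 mm diameter), narrower at the top, 30 mm high, with a small clamp lug that reaches 15 mm to its +x side; the barrel is at the origin, which lies at the centre of its underside, z up. Grasp its collar across its y (24 mm wide). This one starts lying on the board; always present
- nozzle_case: grey hot-air nozzle standing on its wide collar (about 24 mm diameter), narrower at the top, 30 mm high, with a small clamp lug that reaches 15 mm to its +x side; the barrel is at the origin, which lies at the centre of its underside, z up. Grasp its collar across its y (24 mm wide). This one, if present (else None), starts in the case; it is the same type as nozzle_bench
- board: flat plywood board, fixed, 355 (x) x 335 (y) x 18 mm thick, on the bench to the right of the case; the bench parts lie on it (18 mm above the bench). Origin at the centre of its underside
- multimeter: bystander: orange and black hand multimeter, 145 x 70 x 42 mm, lying behind the case; origin at the centre of its underside
- pliers: bystander: pliers with blue handles, 137 mm long, 11 mm high, lying behind the mould; origin at the centre of its underside
Things that resemble listed ones, but are neither listed nor needed, are in the scene too. Leave any purple or yellow look-alike of the reel_bench alone.

How it is judged:
On the way, in this order (a step that is already met when the one before it is completed fails the run):
1. the dust hood is off the mould (horizontal distance between hood and mould above 0.09 m), for 0.2 s.
2. a bracket from the mould lies in the case (((x of bracket_1 in the frame of case between -0.09 and 0.09 m and y of bracket_1 in the frame of case between -0.13 and 0.13 m and z of bracket_1 in the frame of case between 0.034 and 0.046 m and angle between bracket_1's own z axis and vertical below 0.2 rad) or (x of bracket_2 in the frame of case between -0.09 and 0.09 m and y of bracket_2 in the frame of case between -0.13 and 0.13 m and z of bracket_2 in the frame of case between 0.034 and 0.046 m and angle between bracket_2's own z axis and vertical below 0.2 rad))), for 0.2 s.
At the end, for the whole second after the job is handed in: Exactly one of each of the six types stands in the case (6 mm, 0.2 rad), including what began there; second ones are out of it, 12 mm or more lower, a second bracket in its cavity; hood down on the mould's base plate (5 mm), centred within 12 mm, upright within 0.06 rad (horizontal distance between hood and mould below 0.012 m and z of hood in the frame of mould between 0.005 and 0.015 m and angle between hood's own z axis and vertical below 0.06 rad and ((x of bracket_1 in the frame of case between -0.09 and 0.09 m and y of bracket_1 in the frame of case between -0.13 and 0.13 m and z of bracket_1 in the frame of case between 0.034 and 0.046 m and angle between bracket_1's own z axis and vertical below 0.2 rad) or (x of bracket_2 in the frame of case between -0.09 and 0.09 m and y of bracket_2 in the frame of case between -0.13 and 0.13 m and z of bracket_2 in the frame of case between 0.034 and 0.046 m and angle between bracket_2's own z axis and vertical below 0.2 rad)) and ((x of bracket_1 in the frame of case between -0.09 and 0.09 m and y of bracket_1 in the frame of case between -0.13 and 0.13 m and z of bracket_1 in the frame of case between 0.034 and 0.046 m and angle between bracket_1's own z axis and vertical below 0.2 rad) or (x of bracket_1 in the frame of mould between -0.045 and 0.045 m and y of bracket_1 in the frame of mould between -0.01 and 0.01 m and z of bracket_1 in the frame of mould between 0.012 and 0.024 m and angle between bracket_1's own z axis and vertical below 0.2 rad)) and ((x of bracket_2 in the frame of case between -0.09 and 0.09 m and y of bracket_2 in the frame of case between -0.13 and 0.13 m and z of bracket_2 in the frame of case between 0.034 and 0.046 m and angle between bracket_2's own z axis and vertical below 0.2 rad) or (x of bracket_2 in the frame of mould between -0.045 and 0.045 m and y of bracket_2 in the frame of mould between -0.01 and 0.01 m and z of bracket_2 in the frame of mould between 0.012 and 0.024 m and angle between bracket_2's own z axis and vertical below 0.2 rad)) and (z of bracket_1 in the frame of bracket_2 above 0.012 m or z of bracket_1 in the frame of bracket_2 below -0.012 m) and ((x of module_case in the frame of case between -0.09 and 0.09 m and y of module_case in the frame of case between -0.13 and 0.13 m and z of module_case in the frame of case between 0.034 and 0.046 m and angle between module_case's own z axis and vertical below 0.2 rad) or (x of module_bench in the frame of case between -0.09 and 0.09 m and y of module_bench in the frame of case between -0.13 and 0.13 m and z of module_bench in the frame of case between 0.034 and 0.046 m and angle between module_bench's own z axis and vertical below 0.2 rad)) and x of module_case in the frame of case between -0.09 and 0.09 m and y of module_case in the frame of case between -0.13 and 0.13 m and z of module_case in the frame of case between 0.034 and 0.046 m and angle between each of module_case, clip_case, reel_case, tin_case, nozzle_case's own z axis and vertical below 0.2 rad and height (world z) of each of module_bench, clip_bench, reel_bench, tin_bench, nozzle_bench above -0.02 m and z of module_bench in the frame of module_case below -0.012 m and ((x of clip_case in the frame of case between -0.09 and 0.09 m and y of clip_case in the frame of case between -0.13 and 0.13 m and z of clip_case in the frame of case between 0.034 and 0.046 m and angle between clip_case's own z axis and vertical below 0.2 rad) or (x of clip_bench in the frame of case between -0.09 and 0.09 m and y of clip_bench in the frame of case between -0.13 and 0.13 m and z of clip_bench in the frame of case between 0.034 and 0.046 m and angle between clip_bench's own z axis and vertical below 0.2 rad)) and x of clip_case in the frame of case between -0.09 and 0.09 m and y of clip_case in the frame of case between -0.13 and 0.13 m and z of clip_case in the frame of case between 0.034 and 0.046 m and z of clip_bench in the frame of clip_case below -0.012 m and ((x of reel_case in the frame of case between -0.09 and 0.09 m and y of reel_case in the frame of case between -0.13 and 0.13 m and z of reel_case in the frame of case between 0.034 and 0.046 m and angle between reel_case's own z axis and vertical below 0.2 rad) or (x of reel_bench in the frame of case between -0.09 and 0.09 m and y of reel_bench in the frame of case between -0.13 and 0.13 m and z of reel_bench in the frame of case between 0.034 and 0.046 m and angle between reel_bench's own z axis and vertical below 0.2 rad)) and x of reel_case in the frame of case between -0.09 and 0.09 m and y of reel_case in the frame of case between -0.13 and 0.13 m and z of reel_case in the frame of case between 0.034 and 0.046 m and z of reel_bench in the frame of reel_case below -0.012 m and ((x of tin_case in the frame of case between -0.09 and 0.09 m and y of tin_case in the frame of case between -0.13 and 0.13 m and z of tin_case in the frame of case between 0.034 and 0.046 m and angle between tin_case's own z axis and vertical below 0.2 rad) or (x of tin_bench in the frame of case between -0.09 and 0.09 m and y of tin_bench in the frame of case between -0.13 and 0.13 m and z of tin_bench in the frame of case between 0.034 and 0.046 m and angle between tin_bench's own z axis and vertical below 0.2 rad)) and x of tin_case in the frame of case between -0.09 and 0.09 m and y of tin_case in the frame of case between -0.13 and 0.13 m and z of tin_case in the frame of case between 0.034 and 0.046 m and z of tin_bench in the frame of tin_case below -0.012 m and ((x of nozzle_case in the frame of case between -0.09 and 0.09 m and y of nozzle_case in the frame of case between -0.13 and 0.13 m and z of nozzle_case in the frame of case between 0.034 and 0.046 m and angle between nozzle_case's own z axis and vertical below 0.2 rad) or (x of nozzle_bench in the frame of case between -0.09 and 0.09 m and y of nozzle_bench in the frame of case between -0.13 and 0.13 m and z of nozzle_bench in the frame of case between 0.034 and 0.046 m and angle between nozzle_bench's own z axis and vertical below 0.2 rad)) and x of nozzle_case in the frame of case between -0.09 and 0.09 m and y of nozzle_case in the frame of case between -0.13 and 0.13 m and z of nozzle_case in the frame of case between 0.034 and 0.046 m and z of nozzle_bench in the frame of nozzle_case below -0.012 m); the robot touches nothing.
It fails at once if a bystander (multimeter or pliers) is moved by more than 30 mm (distance of any of multimeter, pliers from where it was at the start of the episode above 0.03 m).
Of module_case, clip_case, reel_case, tin_case, nozzle_case only 1 to 2 are there at a start; the rules pass over those that are not, and their reading is None.
Of bracket_1, bracket_2 only 1 to 2 are there at a start; the rules pass over those that are not, and their reading is None.
At some moment in a run one of module_bench, tin_bench, reel_bench may be knocked a few centimetres aside while the robot is not near it.
It also fails if it takes over 208 s, if anything falls off the work surface, if the arm or the gripper's body presses on something with over 40 N, if the wrist force passes 120 N, or if a joint passes its speed limit or range.

## Working session

There is one attempt and no reset: what is moved stays moved. The work goes in short steps, each a Python script; the robot and the scene stay as the last script left them, time stands still between calls to the robot, and variables do not carry over. Pictures are saved under pics/ and viewed, at most 14 in all, crops included, and the job is handed in when it is done.

```bash
mkdir -p pics
python3 - <<'E'
from plant import robot
import cv2
for n in ("scene","side","wrist"):
    p=robot.camera_params(n); print(n,p)
    cv2.imwrite(f"pics/{n}0.png",robot.snapshot(n))
print(robot.current_ee_pos(),robot.current_tool_rot(),robot.current_t())
E
```

```text
scene {'fx': 390.6180157044328, 'fy': 390.6180157044328, 'cx': 323.78941761947743, 'cy': 200.48243217918548, 'eye': array([-0.08746715, -0.74089846,  0.49541911]), 'attitude': array([-2.01723518,  0.02687619, -0.75662482])}
side {'fx': 513.4815077562143, 'fy': 513.4815077562143, 'cx': 311.41117939450123, 'cy': 200.7049602155502, 'eye': array([-0.6535    , -0.18451695,  0.87677645]), 'attitude': array([-2.17875495, -0.00452427, -1.48331535])}
wrist {'fx': 344.8694999217328, 'fy': 344.8694999217328, 'cx': 314.6669361624567, 'cy': 203.00322315927207, 'T_tool_cam': array([[ 8.70955329e-04, -9.58018301e-01, -2.86705732e-01,
         7.22502972e-02],
       [ 9.99999478e-01,  9.87497359e-04, -2.61891060e-04,
         1.12529381e-03],
       [ 5.34017581e-04, -2.86705355e-01,  9.58018661e-01,
        -1.41362372e-01],
       [ 0.00000000e+00,  0.00000000e+00,  0.00000000e+00,
         1.00000000e+00]])}
[0.16695852 0.47076846 0.23062151] [-3.13995228e+00 -4.22745061e-05  2.80077229e+00] 0.15
```

View pics/scene0.png

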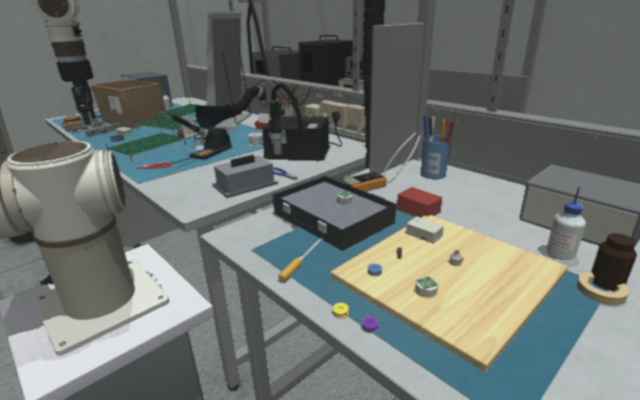

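View pics/side0.png

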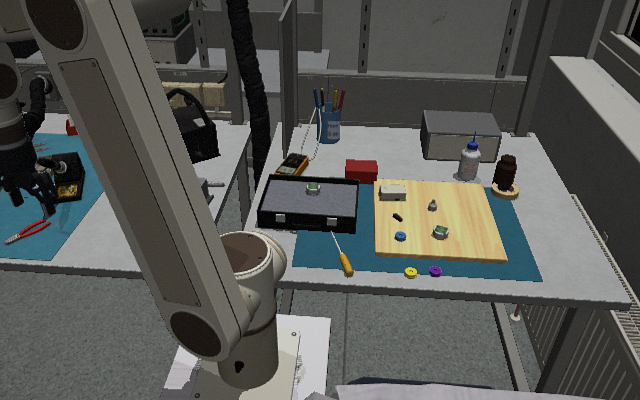

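The side view shows module (393,192), clip (397,217), nozzle (432,206), blue reel (400,237) and tin (440,232) on the board, and one tin in the case at (313,188). The purple and yellow reels are at (435,271) and (411,272). The scene view shows the hood at (245,173). Next I'll write the helpers and get close-up wrist views.

```bash
cat > h.py <<'E'
from plant import robot
import cv2, numpy as np
from scipy.spatial.transform import Rotation as R
def cam(n):
    p=robot.camera_params(n); K=(p['fx'],p['fy'],p['cx'],p['cy'])
    if n=='wrist':
        T=np.eye(4); T[:3,:3]=R.from_euler('xyz',robot.current_tool_rot()).as_matrix(); T[:3,3]=robot.current_ee_pos()
        T=T@p['T_tool_cam']; return K,T[:3,:3],T[:3,3]
    return K,R.from_euler('xyz',p['attitude']).as_matrix(),np.array(p['eye'])
def cast(c,uv,z):
    (fx,fy,cx,cy),M,e=c; uv=np.atleast_2d(np.array(uv,float))
    d=np.c_[(uv[:,0]-cx)/fx,(uv[:,1]-cy)/fy,np.ones(len(uv))]@M.T
    return e+d*((z-e[2])/d[:,2])[:,None]
def proj(c,P):
    (fx,fy,cx,cy),M,e=c; q=(np.atleast_2d(P)-e)@M
    return np.c_[q[:,0]/q[:,2]*fx+cx,q[:,1]/q[:,2]*fy+cy]
def shot(n,name):
    c=cam(n); im=robot.snapshot(n); cv2.imwrite(f'pics/{name}.png',im)
    import pickle; pickle.dump(c,open(f'pics/{name}.pkl','wb')); return c,im
def load(name):
    import pickle; return pickle.load(open(f'pics/{name}.pkl','rb')),cv2.imread(f'pics/{name}.png')
def down(yaw): return [np.pi,0,yaw]
E
python3 - <<'E'
from h import *
np.set_printoptions(precision=3,suppress=True)
s=cam('side');c=cam('scene')
print('side board',cast(s,[[375,182],[487,184],[505,259],[374,250]],.018))
print('parts',cast(s,[[393,190],[397,217],[432,206],[400,237],[440,232]],.03))
print('case rim',cast(s,[[265,178],[358,180],[357,230],[259,226]],.058))
print('casetin',cast(s,[[313,188]],.05))
print('scene case rim',cast(c,[[327,178],[394,210],[343,240],[275,207]],.058))
print('hood top',cast(c,[[215,173],[263,160],[276,178],[225,190]],.07), 'pliers',cast(c,[[283,172]],0.01))
print('multim',cast(c,[[370,180]],.03),'panel foot',cast(c,[[370,168],[418,168]],0), 'edge bench',cast(c,[[203,237],[325,180],[45,122],[192,206]],0))
E
```

```text
side board [[ 0.696 -0.268  0.018]
 [ 0.717 -0.611  0.018]
 [ 0.365 -0.59   0.018]
 [ 0.37  -0.26   0.018]]
parts [[ 0.637 -0.319  0.03 ]
 [ 0.503 -0.324  0.03 ]
 [ 0.565 -0.427  0.03 ]
 [ 0.415 -0.328  0.03 ]
 [ 0.446 -0.435  0.03 ]]
case rim [[ 0.624  0.063  0.058]
 [ 0.639 -0.214  0.058]
 [ 0.398 -0.214  0.058]
 [ 0.391  0.04   0.058]]
casetin [[ 0.596 -0.083  0.05 ]]
scene case rim [[ 0.643  0.037  0.058]
 [ 0.613 -0.232  0.058]
 [ 0.426 -0.24   0.058]
 [ 0.42  -0.006  0.058]]
hood top [[0.42  0.292 0.07 ]
 [0.588 0.28  0.07 ]
 [0.523 0.124 0.07 ]
 [0.375 0.157 0.07 ]] pliers [[0.658 0.272 0.01 ]]
multim [[ 0.769 -0.022  0.03 ]] panel foot [[ 0.908  0.095  0.   ]
 [ 1.021 -0.027  0.   ]] edge bench [[0.261 0.087 0.   ]
 [0.724 0.132 0.   ]
 [0.245 1.858 0.   ]
 [0.324 0.273 0.   ]]
```

Run:
```python
from h import *
robot.set_gripper(1.0)
ims=[]
for i,(p,y) in enumerate([((.46,.235,.26),np.pi-.0),((.5,-.09,.26),np.pi),((.53,-.37,.26),np.pi)]):
    for yy in (y,y-.3,y-.6,y+.3,y-.9):
        try: robot.reach(p,down(yy)); break
        except robot.PlanningError as e: print(e)
    print(yy,robot.current_q().round(2),robot.current_t()); shot('wrist',f'w{i}')
```

```text
3.141592653589793 [0.47 0.26 0.11 1.42 0.   0.47] 1.775
3.141592653589793 [-0.18  0.25  0.09  1.41  0.   -0.18] 3.0667
3.141592653589793 [-0.61  0.54  0.53  1.56  0.   -0.61] 4.2083
```

View pics/w0.png

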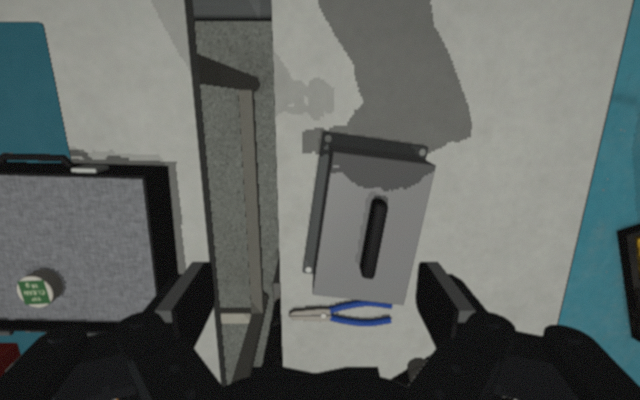

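View pics/w1.png

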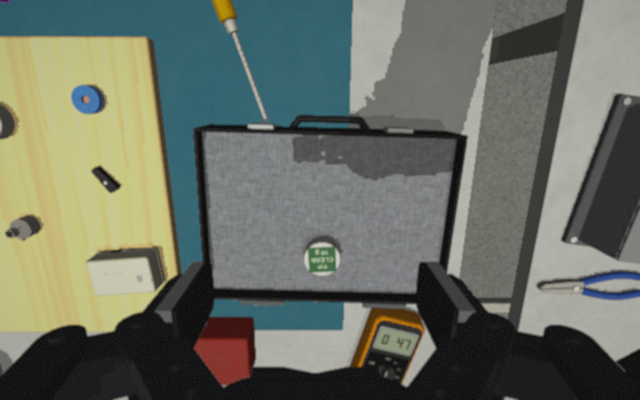

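View pics/w2.png

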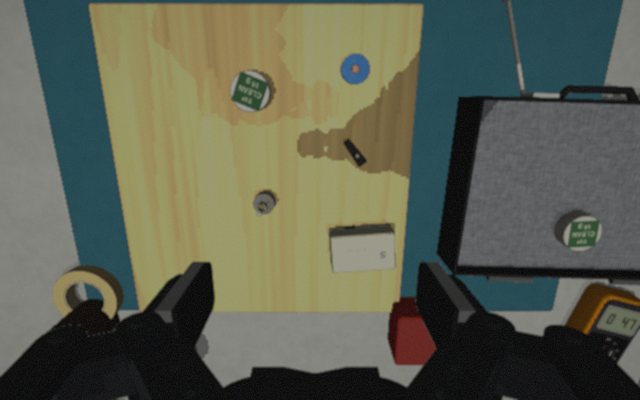

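The wrist views show the hood bar from (377,200) to (368,275) in w0. The case in w1 and w2 holds only a tin, at (322,260) in w1. In w2 the board has tin (251,90), blue reel (355,69), clip (354,152), nozzle (263,202) and module (362,250). Next I'll measure the hood, case and free space.

Run:
```python
from h import *
np.set_printoptions(precision=4,suppress=True)
c,im=load('w0')
g=cv2.cvtColor(im,cv2.COLOR_BGR2GRAY)
m=np.zeros_like(g); m[185:290,345:400]=(g[185:290,345:400]<55)*255
n,l,st,ce=cv2.connectedComponentsWithStats(m); i=1+np.argmax(st[1:,4])
pts=np.argwhere(l==i)[:,::-1]; rr=cv2.minAreaRect(pts.astype(np.float32)); print('bar',rr)
# mean-of-bar : top face at .095
b=cv2.boxPoints(rr); W=cast(c,b,.095)[:,:2]; print(W)
W2=cast(c,pts,.09)[:,:2]; mu=W2.mean(0); u,s,v=np.linalg.svd(W2-mu,full_matrices=False); print('bar ctr',mu,'axis',v[0],np.arctan2(v[0][1],v[0][0]))
H=cast(c,[[329,152],[434,165],[406,303],[313,290]],.070)[:,:2]; print('hood',H,H.mean(0))
print('screw plate',cast(c,[[327,141],[422,153],[308,270]],.01)[:,:2])
print('mat edge',cast(c,[[632,10],[560,340],[620,230],[640,320]],0.)[:,:2],'gap',cast(c,[[276,20],[280,380]],0)[:,:2],'pliers',cast(c,[[290,315],[390,305],[390,322]],.01)[:,:2])
c,im=load('w1')
C=cast(c,[[197,128],[464,136],[445,301],[213,292]],.058)[:,:2]; print('case',C,C.mean(0))
F=cast(c,[[204,132],[457,138],[441,293],[212,288]],.04)[:,:2]; print(F)
print('tin',cast(c,[[322,260]],.059))
print('mm',cast(c,[[370,308],[425,318]],.04))
```

```text
bar ((372.65496826171875, 237.1288299560547), (16.487287521362305, 80.81182098388672), 11.129189491271973)
[[0.5536 0.2781]
 [0.4723 0.2895]
 [0.4753 0.3046]
 [0.5571 0.2943]]
bar ctr [0.5154 0.2929] axis [ 0.9937 -0.1119] -0.11211645452749529
hood [[0.4355 0.25  ]
 [0.448  0.3521]
 [0.6011 0.3368]
 [0.5851 0.2347]] [0.5174 0.2934]
screw plate [[0.4319 0.2501]
 [0.4452 0.3581]
 [0.5925 0.2281]]
mat edge [[0.2975 0.5662]
 [0.704  0.5747]
 [0.542  0.616 ]
 [0.6718 0.6762]] gap [[0.3074 0.1955]
 [0.7727 0.1871]] pliers [[0.658  0.2043]
 [0.6427 0.3344]
 [0.6684 0.3361]]
case [[ 0.4548 -0.2031]
 [ 0.4619  0.0584]
 [ 0.6468  0.0602]
 [ 0.6359 -0.2023]] [ 0.5499 -0.0717]
[[ 0.4603 -0.2023]
 [ 0.4658  0.0591]
 [ 0.6475  0.0621]
 [ 0.6414 -0.2091]]
tin [[ 0.5955 -0.0799  0.059 ]]
mm [[ 0.6681 -0.0212  0.04  ]
 [ 0.6819  0.0463  0.04  ]]
```

Run:
```python
from h import *
y=np.pi-.107; o=down(y)
robot.set_gripper(.5)
robot.reach([.5155,.293,.18],o); 
print(robot.move_l([.5155,.293,.076],vel=.12,until_force=8),robot.current_ee_pos())
robot.set_gripper(0.,60); print(robot.current_gripper_width(),robot.current_grip_force())
robot.move_l([.5155,.293,.18],vel=.1); print(robot.current_ft_force(),robot.current_gripper_width())
robot.move_l([.45,.47,.18],vel=.2)
print(robot.move_l([.45,.47,.063],vel=.08,until_force=5),robot.current_ee_pos())
robot.set_gripper(.5); robot.move_l([.45,.47,.16])
robot.set_gripper(1.)
robot.reach([.49,.29,.22],o); c,im=shot('wrist','m1'); shot('scene','s1'); print(robot.current_t())
```

```text
False [0.51617417 0.29329739 0.07684098]
0.14769755568317605 59.18130040168762
[-0.27565843  0.628592   -1.81376186] 0.1458573342994121
True [0.44957658 0.46967307 0.06706959]
14.6667
```

View pics/m1.png

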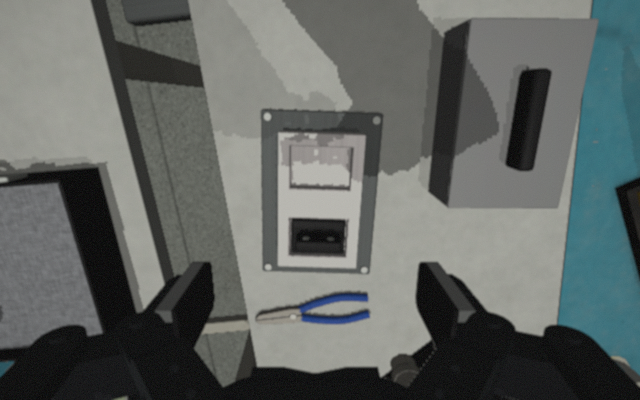

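The mould holds one bracket, in its +x cavity with the web at (320,237). The other cavity, at (320,167), is empty. The hood stands clear at (520,110).

Run:
```python
from h import *
np.set_printoptions(precision=4,suppress=True)
c,im=load('m1')
P=cast(c,[[267,117],[377,120],[365,269],[268,267]],.010)[:,:2]; ctr=P.mean(0)
ax=(P[2]+P[3]-P[0]-P[1]); a=np.arctan2(ax[1],ax[0]); print(P,ctr,a)
w=cast(c,[[291,232],[347,232],[291,243],[347,243]],.058)[:,:2]; print(w,w.mean(0))
b=ctr+.036*np.array([np.cos(a),np.sin(a)]); print('pred web',b)
for y in (np.pi/2-.107,-np.pi/2-.107):
    q=robot.ik([*b,.037],down(y)); print(y,q)
    q=robot.ik([.52,.02,.07],down(y+.08)); print(y,q)
h=cast(c,[[547,70],[510,168],[525,68],[530,170]],.085)[:,:2];print('hood bar',h.mean(0))
cv2.imwrite('pics/m1z.png',cv2.resize(im[100:280,250:390],None,fx=4,fy=3.3))
```

```text
[[0.4296 0.2507]
 [0.444  0.3587]
 [0.6061 0.3364]
 [0.5921 0.228 ]] [0.5179 0.2935] -0.13772660448824395
[[0.5346 0.2645]
 [0.5402 0.3169]
 [0.5457 0.2631]
 [0.5513 0.3161]] [0.5429 0.2902]
pred web [0.5536 0.2885]
1.4637963267948966 [0.4804 0.6222 0.0666 1.0152 0.     2.1582]
1.4637963267948966 [ 0.0384  0.4078 -0.2052  0.9578  0.      1.6362]
-1.6777963267948965 [ 0.4804  0.6222  0.0666  1.0152  0.     -0.9834]
-1.6777963267948965 [ 0.0384  0.4078 -0.2052  0.9578  0.     -1.5054]
hood bar [0.4517 0.4629]
```

View pics/m1z.png

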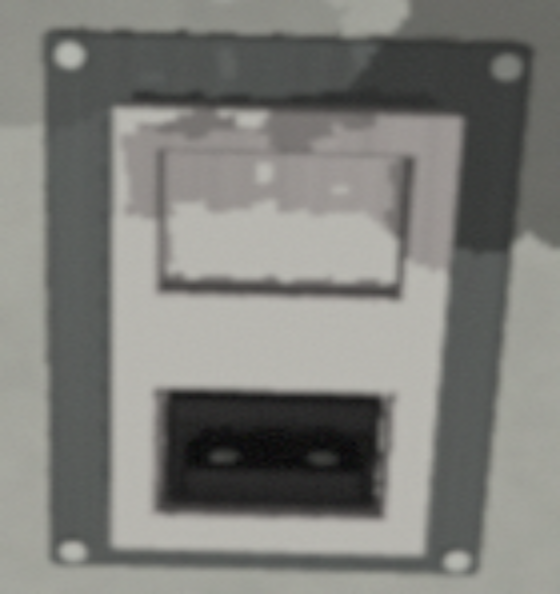

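Run:
```python
from h import *
np.set_printoptions(precision=4,suppress=True)
c,im=load('m1')
Z=lambda L:[[250+x/4,100+y/3.3] for x,y in L]
P=cast(c,Z([(158,392),(392,395),(383,517),(157,510)]),.034)[:,:2]; print(P,P.mean(0))
P=cast(c,Z([(160,152),(412,156),(400,297),(160,292)]),.034)[:,:2]; print(P,P.mean(0))
P=cast(c,Z([(110,107),(463,115),(426,556),(112,548)]),.034)[:,:2]; print(P,P.mean(0))
print(proj(c,[[.5536,.2885,.058],[.5476,.2885,.058],[.5596,.2885,.058],[.5476,.2885,.032],[.5596,.2885,.032]]), (proj(c,[[.5536,.2885,.058]])-[250,100])*[4,3.3])
g=cv2.cvtColor(im,cv2.COLOR_BGR2GRAY); print(g[215:260,300:336].mean(1).round(0))
```

```text
[[0.5295 0.2621]
 [0.5367 0.3204]
 [0.577  0.3149]
 [0.5684 0.2568]] [0.5529 0.2885]
[[0.4575 0.2717]
 [0.4649 0.3308]
 [0.5062 0.3247]
 [0.4985 0.2665]] [0.4818 0.2984]
[[0.4437 0.2617]
 [0.4547 0.3435]
 [0.5917 0.325 ]
 [0.5802 0.2435]] [0.5176 0.2934]
[[318.4137 248.0208]
 [317.7656 242.2382]
 [319.0551 253.7437]
 [317.5388 232.1796]
 [318.7403 242.9765]] [[273.6549 488.4686]]
[183. 180. 161. 120.  67.  31.  31.  38.  42.  43.  43.  42.  39.  36.
  30.  24.  21.  18.  16.  15.  17.  21.  29.  34.  31.  25.  21.  28.
  36.  41.  42.  41.  39.  39.  37.  35.  34.  40.  54.  68.  92. 130.
 163. 179. 182.]
```

Run:
```python
from h import *
b=[.5533,.2885]; o=down(np.pi/2-.137)
robot.set_gripper(.45)
robot.reach([*b,.16],o)
print(robot.move_l([*b,.039],vel=.1,until_force=8),robot.current_ee_pos())
robot.set_gripper(0.,60); print(robot.current_gripper_width(),robot.current_grip_force())
z=robot.current_ee_pos()[2]
robot.move_l([*b,.15],vel=.08); print(robot.current_ft_force(),robot.current_gripper_width())
a=-.03; R2=np.array([[np.cos(a),-np.sin(a)],[np.sin(a),np.cos(a)]]); t=np.array([.550,-.072])+R2@[-.030,.088]; print(t)
o2=down(np.pi/2+a)
robot.reach([*t,.15],o2)
print(robot.move_l([*t,z+.022-.003],vel=.06,until_force=5),robot.current_ee_pos(),z)
robot.set_gripper(.3); robot.move_l([*t,.16])
robot.set_gripper(1.); print(robot.current_t())
robot.reach([.52,-.07,.25],down(np.pi)); shot('wrist','k1')
print(robot.current_t())
```

```text
False [0.55392993 0.28883059 0.03987422]
0.12582186213445873 61.11730098724365
[ 0.01281115 -0.61428549 -0.4644864 ] 0.12387506228146845
[0.5226531  0.01686027]
True [0.52234868 0.01682726 0.06183695] 0.03988318747588441
23.9667
25.575
```

View pics/k1.png

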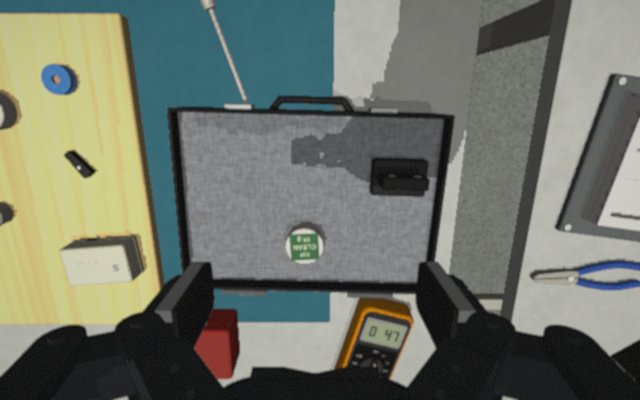

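The bracket stands in the case at (400,178). Next I'll put the hood back.

```bash
python3 - <<'E'
from h import *
o=down(np.pi-.107); o2=down(np.pi-.137)
robot.set_gripper(.5)
robot.reach([.45,.47,.16],o); robot.move_l([.45,.47,.0670],vel=.12,until_force=8)
robot.set_gripper(0.,60); print(robot.current_gripper_width(),robot.current_ee_pos())
robot.move_l([.45,.47,.18],vel=.12); print(robot.current_ft_force())
robot.move_l([.5155,.293,.18],o2,vel=.15)
print(robot.move_l([.5155,.293,.074],vel=.06,until_force=6),robot.current_ee_pos())
robot.hold(.2)
robot.set_gripper(.45); robot.move_l([.5155,.293,.16]); robot.set_gripper(1.)
robot.reach([.48,.25,.22],down(np.pi)); shot('wrist','m2'); print(robot.current_t())
# close views of the board
for i,(x,y) in enumerate([(.55,-.40)]):
    robot.reach([x-.02,y,.17],down(np.pi)); shot('wrist',f'b{i}')
print(robot.current_t())
E
python3 -c "
import cv2,numpy as np
a=cv2.imread('pics/m2.png');b=cv2.imread('pics/b0.png')
cv2.imwrite('pics/v1.png',np.vstack([cv2.resize(a,(480,300)),cv2.resize(b,(480,300))]))"
```

```text
0.14562224497686116 [0.4505069  0.47055089 0.06821942]
[-0.12371677  0.87370577 -1.64091241]
True [0.51541307 0.29288989 0.07822216]
35.6667
38.05
```

View pics/v1.png

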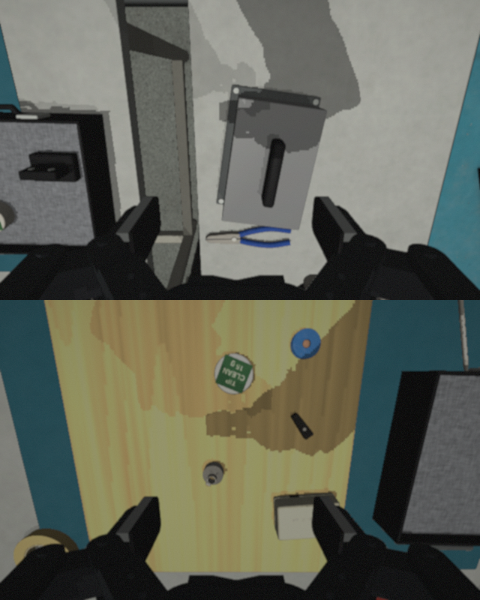

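The hood is back over the mould at about (270,170), and all the board parts are where they were. Next I'll measure the parts and look at the nozzle close up.

Run:
```python
from h import *
np.set_printoptions(precision=4,suppress=True)
c,im=load('b0'); hsv=cv2.cvtColor(im,cv2.COLOR_BGR2HSV)
def comp(m,box,z,name):
    x0,y0,x1,y1=box; M=np.zeros(m.shape,np.uint8); M[y0:y1,x0:x1]=m[y0:y1,x0:x1]
    n,l,st,ce=cv2.connectedComponentsWithStats(M); i=1+np.argmax(st[1:,4])
    p=np.argwhere(l==i)[:,::-1]; W=cast(c,p,z)[:,:2].astype(np.float32); r=cv2.minAreaRect(W*1000)
    print(name,st[i],r,W.mean(0)); return W
h,s,v=cv2.split(hsv)
comp((((h>95)&(h<125)&(s>130))*255).astype(np.uint8),(380,30,440,90),.029,'reel')
comp(((v<60)*255).astype(np.uint8),(375,140,430,195),.028,'clip')
comp(((s<60)&(v>110)).astype(np.uint8)*255,(350,250,450,330),.045,'module')
comp(((s<75)).astype(np.uint8)*255,(255,200,310,260),.03,'nozzle')
a=cv2.resize(im[195:265,245:325],None,fx=6,fy=6,interpolation=cv2.INTER_CUBIC)
b=cv2.resize(im[240:330,345:465],None,fx=4,fy=4)
k=np.zeros((420+360,480,3),np.uint8); k[:420,:480]=a; k[420:,:480]=b; cv2.imwrite('pics/v2.png',cv2.resize(k,None,fx=.75,fy=.75))
```

```text
reel [ 389   39   38   39 1005] ((428.635986328125, -328.0966491699219), (26.3873291015625, 28.17902374267578), 45.711727142333984) [ 0.4283 -0.3282]
clip [388 151  29  34 397] ((512.2335815429688, -325.8820495605469), (32.314857482910156, 10.402334213256836), 36.56074523925781) [ 0.5129 -0.3256]
module [ 370  274   50   46 1991] ((624.6681518554688, -327.4442138671875), (43.97154235839844, 42.848663330078125), 4.4380364418029785) [ 0.6245 -0.3288]
nozzle [270 216  28  33 672] ((569.398681640625, -425.1450500488281), (26.687129974365234, 25.463260650634766), 20.787147521972656) [ 0.5694 -0.4251]
```

View pics/v2.png

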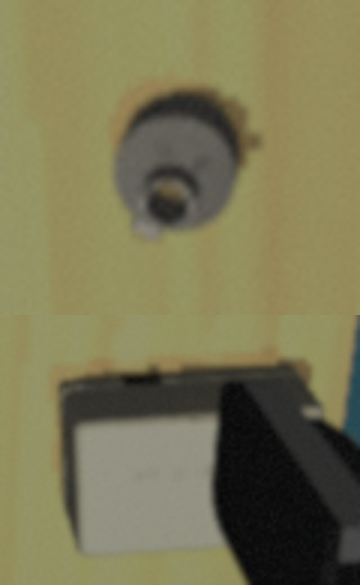

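The reel, clip and module are located. The nozzle collar is at about (284,233), but the lug direction is unclear: either the light bit at lower left or the dark one at right. A closer look will settle it, and I'll use the same pass to re-view the module.

Run:
```python
from h import *
robot.reach([.569,-.425,.125],down(np.pi)); c,im=shot('wrist','n0')
robot.reach([.60,-.325,.2],down(np.pi)); c2,im2=shot('wrist','d0')
u,v=proj(c,[[.569,-.425,.03]])[0].astype(int); print(u,v)
a=cv2.resize(im[v-50:v+50,u-60:u+60],None,fx=4,fy=4,interpolation=cv2.INTER_CUBIC)
u,v=proj(c2,[[.62,-.32,.03]])[0].astype(int); print(u,v); 
b=cv2.resize(im2[v-40:v+40,u-60:u+60],None,fx=4,fy=4)[:200*2]
cv2.imwrite('pics/v3.png',cv2.resize(np.vstack([a,b]),None,fx=.8,fy=.8)); print(robot.current_t())
```

```text
311 205
319 200
39.1
```

View pics/v3.png

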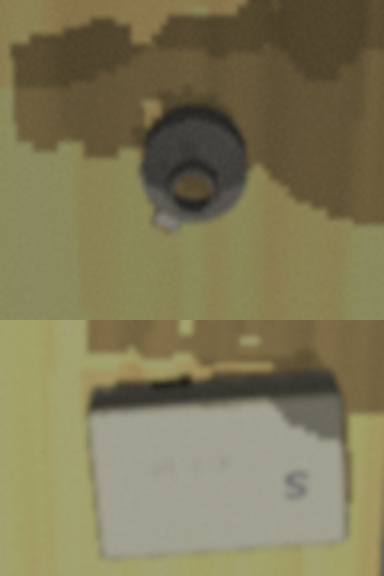

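The lug is the light tab at lower left, crop (165,220), so nozzle yaw is about -0.47. The module is fully in view with its top face corners at crop (92,410), (340,397), (346,540) and (103,557).

```bash
cat >> h.py <<'E'
A=-.03
def case(x,y): return np.array([.550,-.072])+np.array([[np.cos(A),-np.sin(A)],[np.sin(A),np.cos(A)]])@[x,y]
def pick(b,yaw,z,op,grip=40,zup=.16):
    robot.set_gripper(op); robot.reach([*b,zup],down(yaw))
    f=robot.move_l([*b,z],vel=.1,until_force=8); z0=robot.current_ee_pos()[2]
    robot.set_gripper(0.,grip); z1=robot.current_ee_pos()[2]
    robot.move_l([*b,zup],vel=.12); print('pick',f,z0,z1,'w',robot.current_gripper_width(),robot.current_grip_force()); return z1
def place(t,yaw,z,op,zup=.16):
    robot.reach([*t,zup],down(yaw)); f=robot.move_l([*t,z-.003],vel=.06,until_force=4); print('place',f,robot.current_ee_pos(),z)
    robot.set_gripper(op); robot.move_l([*t,zup],vel=.15); print(robot.current_t())
E
python3 - <<'E'
from h import *
np.set_printoptions(precision=4,suppress=True)
c,_=load('n0'); f=lambda x,y:[x/3.2+251,y/3.2+155]
print('collar',cast(c,[f(194,165)],.026),cast(c,[f(194,185)],.048),'lug',cast(c,[f(165,220)],.026))
c,im=load('d0'); f=lambda x,y:[x/3.2+259,(y-320)/3.2+160]
P=cast(c,[f(92,410),f(340,397),f(346,540),f(103,557)],.045)[:,:2]; print(P,P.mean(0))
e=P[1]+P[2]-P[0]-P[3]; print('yaw',np.arctan2(-e[0],e[1]), np.linalg.norm(e)/2)
u=proj(c,[[.428,-.328,.03]]);print(u)
print([robot.ik([*case(*t),.06],down(y)) is not None for t in [(-.04,-.085),(.05,-.07),(.045,.05),(.05,.1)] for y in (np.pi,np.pi/2,-np.pi/2)])
E
```

```text
collar [[ 0.5707 -0.4249  0.026 ]] [[ 0.5683 -0.4248  0.048 ]] lug [[ 0.5839 -0.4316  0.026 ]]
[[ 0.6044 -0.3481]
 [ 0.6005 -0.2792]
 [ 0.6429 -0.2755]
 [ 0.6484 -0.3458]] [ 0.6241 -0.3122]
yaw 0.06758136588059782 0.06979013214090878
[[310.2684 -34.1947]]
[True, True, True, True, True, True, True, True, True, True, True, True]
```

Run:
```python
from h import *
z=pick([.624,-.312],np.pi/2+.068,.021,.8,60)
place(case(-.040,-.085),np.pi/2+A,z+.022,.68)
# nozzle
z=pick([.5695,-.425],np.pi-.47,.021,.55,30)
place(case(.045,.055),np.pi-.0,z+.022,.5)
robot.set_gripper(1.)
robot.reach([.52,-.07,.25],down(np.pi)); c,im=shot('wrist','k2')
robot.reach([.45,-.32,.15],down(np.pi)); c,im2=shot('wrist','r2')
cv2.imwrite('pics/v4.png',np.vstack([im[80:320,130:500],im2[:340,130:500]])); print(robot.current_t())
```

```text
pick False 0.02200380309621059 0.02207490541025513 w 0.5416687269729814 63.41108679771423
place True [ 0.50744073 -0.15573211  0.04401512] 0.04407490541025513
47.7417
pick False 0.02202309500460259 0.021914256886711662 w 0.25941317891654414 29.371370502049103
place True [ 0.59658649 -0.01837224  0.04383996] 0.04391425688671166
57.0833
59.3417
```

View pics/v4.png

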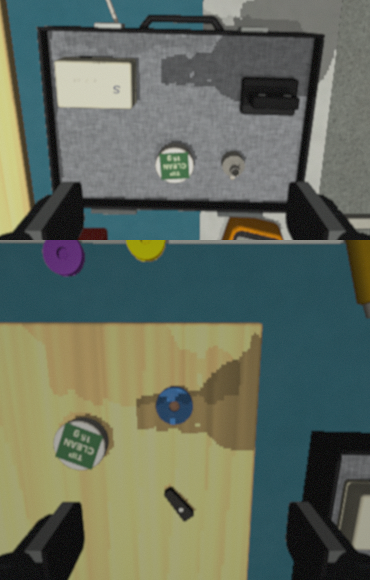

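The module and nozzle stand well in the case. There are three reel candidates in the crop: purple (62,255), yellow (147,245) and blue (174,404). The blue one lies on the board, so it is reel_bench, and the crop confirms it. Next I'll pick the reel and the clip.

Run:
```python
from h import *
c,im=load('r2'); h,s,v=cv2.split(cv2.cvtColor(im,cv2.COLOR_BGR2HSV))
def rect(m,box,z):
    x0,y0,x1,y1=box; M=np.zeros(m.shape,np.uint8); M[y0:y1,x0:x1]=m[y0:y1,x0:x1]
    n,l,st,ce=cv2.connectedComponentsWithStats(M); i=1+np.argmax(st[1:,4])
    return cv2.minAreaRect((cast(c,np.argwhere(l==i)[:,::-1],z)[:,:2]*1000).astype(np.float32))
r=rect((h>95)&(h<125)&(s>110),(270,130,345,200),.029); k=rect(v<60,(280,230,340,290),.028)
print(r,k)
(kx,ky),(w,hh),a=k; a=np.radians(a if w>hh else a+90); a=(a+np.pi/2)%np.pi-np.pi/2; print('clip yaw',a)
rc=np.array(r[0])/1000; kc=np.array(k[0])/1000
assert np.hypot(*(rc-[.4285,-.328]))<.02 and np.hypot(*(kc-[.5125,-.3258]))<.01
z=pick(rc,np.pi/2,.0205,.6,30)
place(case(.045,-.075),np.pi/2+A,z+.022,.45)
z=pick(kc,a+np.pi,.0205,.4,30)
place(case(.045,.105),-np.pi/2+A,z+.022,.3)
robot.set_gripper(1.)
robot.reach([.52,-.07,.25],down(np.pi)); c,im=shot('wrist','k3')
robot.reach([.48,-.2,.28],down(np.pi)); _,i2=shot('wrist','k4')
cv2.imwrite('pics/v5.png',np.vstack([cv2.resize(im[80:320,130:500],None,fx=1.5,fy=1.5),cv2.resize(i2[:310],(555,240))[:240]])); print(robot.current_t())
```

```text
((427.0322570800781, -326.75189208984375), (27.59164810180664, 26.42169189453125), 14.479912757873535) ((510.28070068359375, -323.8233642578125), (31.672304153442383, 11.467061996459961), 38.65454864501953)
clip yaw 0.6746491447279035
pick False 0.021175518140182037 0.021200008641454618 w 0.3123468443257446 29.526303123529942
place True [ 0.59268622 -0.14833634  0.04329834] 0.04320000864145462
68.3167
pick False 0.02130889960369724 0.021257114869697436 w 0.12193527737452399 31.84999108314514
place True [0.59811157 0.03159624 0.04327862] 0.04325711486969744
78.3333
80.8833
```

View pics/v5.png

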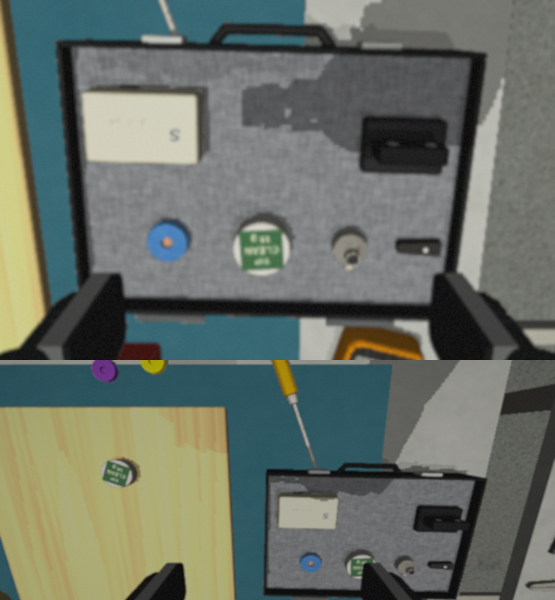

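All six parts stand upright in the case, and the second tin is still on the board at (118,472). I'll check the hood pose in numbers, then hand in.

Run:
```python
from h import *
robot.reach([.46,.235,.26],down(np.pi)); shot('wrist','w9')
for n in ('w0','w9'):
    c,im=load(n); g=cv2.cvtColor(im,cv2.COLOR_BGR2GRAY); m=np.zeros_like(g); m[185:290,345:400]=(g[185:290,345:400]<55)*255
    k,l,st,ce=cv2.connectedComponentsWithStats(m); i=1+np.argmax(st[1:,4]); r=cv2.minAreaRect(np.argwhere(l==i)[:,::-1].astype(np.float32))
    print(n,r,cast(c,[r[0]],.09))
d=np.linalg.norm(cast(c,[r[0]],.09)-cast(load('w0')[0],[[372.65,237.13]],.09)); print(d)
if d<.004: print(robot.hand_in())
print(robot.current_t())
```

```text
w0 ((372.65496826171875, 237.1288299560547), (16.487287521362305, 80.81182098388672), 11.129189491271973) [[0.51518596 0.29270748 0.09      ]]
w9 ((373.4422912597656, 234.78846740722656), (16.473756790161133, 80.60372924804688), 11.309932708740234) [[0.51371628 0.29199934 0.09      ]]
0.001630440736718499
the job is handed in; nothing more can be done
None
the job is handed in; nothing more can be done
```

The job is handed in. All six parts stand upright in the case, the second tin is still on the board, and the hood is back over the mould within about 2 mm of where it started; I have no verdict from the judge.

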